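# Put the paint, thinner and hardener back in their own drip trays

## Task

The three containers on the paint bench are standing in each other's drip trays. Put each one in the tray of its own shape - the round tin in the round tray, the square can in the square tray, the oblong can in the oblong tray - upright on the tray's floor, near its middle, the two cans lined up with their trays' sides; the flat rubber mat is free for parking one meanwhile. Set the containers down rather than dropping or tipping them, and leave the tape roll, sanding block and mixing cup where they are.

Things in the scene. Friction and masses are not known exactly. Their poses are not given: they have to be found in the camera images.
- round_tin_mid (a point): Round steel paint tin with paper label, diameter 66 mm, 80 mm tall, flat top, 0.3 to 0.6 kg. The point is its centre, 40 mm above its underside; z is its upright axis. It starts in the square tray.
- square_can_mid (a point): Square steel thinner can with paper label, 56 x 56 mm, body 86 mm tall plus a black screw cap (28 mm across, 12 mm high) in the middle of its top, 0.2 to 0.45 kg. The point is the centre of the body, 43 mm above its underside; x and y are square to its sides, z up. It starts in the oblong tray.
- oblong_can_mid (a point): Oblong steel hardener can with paper label, 80 mm long (its x) by 46 mm wide (its y), body 86 mm tall plus a black screw cap (24 mm across, 12 mm high) near its +x end, 0.2 to 0.5 kg. The point is the centre of the body, 43 mm above its underside; z up. It starts in the round tray. Either way round is fine in its tray.
- round_tray: Round sheet-metal drip tray fixed to the bench, 116 mm outside, 108 mm inside, floor 4 mm above the table, rim 12 mm above the table. Origin at the centre of its underside, on the table.
- square_tray: Square sheet-metal drip tray fixed to the bench, 106 x 106 mm outside, 98 x 98 mm inside, floor 4 mm above the table, rim 12 mm above the table. Origin at the centre of its underside, on the table; its x axis and y axis are square to its sides.
- oblong_tray: Oblong sheet-metal drip tray fixed to the bench, 144 mm (its x) by 90 mm (its y) outside, 136 x 82 mm inside, floor 4 mm above the table, rim 12 mm above the table. Origin at the centre of its underside, on the table; its x axis runs along its length.
- spare_mat: Free spot: flat black rubber mat fixed to the bench, 110 x 110 mm, 4 mm thick, no rim. Origin at the centre of its underside, on the table; x and y square to its sides. Empty at the start.
- tape_roll: Bystander: roll of tape lying flat, 68 mm across, 24 mm high. Origin at the centre of its underside. Leave it alone.
- sanding_block: Bystander: cork sanding block, 66 x 36 mm, 25 mm high. Origin at the centre of its underside. Leave it alone.
- mixing_cup: Bystander: small open white plastic cup, 54 mm across the rim, 50 mm high. Origin at the centre of its underside. Leave it alone.
Things that resemble listed ones, but are neither listed nor needed, are in the scene too. What is shaped like the part that bears square_can_mid but green or pink is not meant. Leave any blue or pink look-alike of the part that bears oblong_can_mid alone.

How it is judged (in metres and radians):
At the end, for the whole second after the job is handed in: Each container stands released and at rest on the floor of its own tray: centre within 15 mm of the tray's centre, height within 5 mm, upright within 0.06 rad; the two cans' sides within 0.26 rad of their trays' sides, the oblong can lengthwise (horizontal distance between round_tin_mid and round_tray below 0.015 m and height (world z) of round_tin_mid between 0.039 and 0.049 m and angle between each of round_tin_mid, square_can_mid, oblong_can_mid's own z axis and vertical below 0.06 rad and linear speed of each of round_tin, square_can, oblong_can below 0.02 m/s and contact force between the fingers and round_tin below 0.05 N and horizontal distance between square_can_mid and square_tray below 0.015 m and height (world z) of square_can_mid between 0.042 and 0.052 m and contact force between the fingers and square_can below 0.05 N and horizontal distance between oblong_can_mid and oblong_tray below 0.015 m and height (world z) of oblong_can_mid between 0.042 and 0.052 m and contact force between the fingers and oblong_can below 0.05 N and angle between the x axis of oblong_can_mid and the x axis of oblong_tray, either way round below 0.26 rad and (angle between the x axis of square_can_mid and the x axis of square_tray, either way round below 0.26 rad or angle between the x axis of square_can_mid and the y axis of square_tray, either way round below 0.26 rad)); the robot touches nothing.
It fails at once if the tape roll, sanding block or mixing cup is moved more than 25 mm (distance of any of tape_roll, sanding_block, mixing_cup from where it was at the start of the episode above 0.025 m).
It fails at once if a container is tipped over (more than 35 degrees) (angle between any of round_tin_mid, square_can_mid, oblong_can_mid's own z axis and vertical above 0.61 rad).
It fails at once if a container is let fall or thrown (faster than 0.7 m/s while not held: a fall of 25 mm) ((linear speed of round_tin above 0.7 m/s and contact force between the fingers and round_tin below 0.05 N) or (linear speed of square_can above 0.7 m/s and contact force between the fingers and square_can below 0.05 N) or (linear speed of oblong_can above 0.7 m/s and contact force between the fingers and oblong_can below 0.05 N)).
It also fails if it takes over 128 s, if anything falls off the work surface, if the arm or the gripper's body presses on something with over 40 N, if the wrist force passes 120 N, or if a joint passes its speed limit or range.

## Robot

A 6-joint arm with a two-finger parallel gripper is mounted at the origin on the work surface. World frame = base frame: x ahead of the robot, y to its left, z up, the work surface at z = 0. Lengths are in m, angles in degrees, forces in N, time in s.
With the tool pointing down it reaches from about 0.325 to 0.75 m from the base axis. Payload 7.6 kg.
Tool frame: the origin (TCP) lies on the centre line of the jaws, within the pads' length; the fingertips stand 22 mm ahead of it and the grasp point (between the pads) lies 3 mm ahead of it; x points along the fingers, z is the direction in which the jaws open and shut, and the axes are right-handed (so a half turn about x gives the same grasp; the last joint's range is limited). The gripper opens to 85 mm and grips with 20 to 120 N. Pads are 22 mm wide; open, the fingers measure 114 mm over their backs; the gripper's body (76 mm by 85 mm) begins 54 mm behind the grasp point. The pads swing forward as they close: fully open they stand 13 mm farther back than shut.
Start: joints at [-74.731, 2.991, 80.254, -0, 96.75, -4.028], TCP at [0.174, -0.496, 0.253] pointing down, gripper open.
Joint ranges: [-166.34, 166.34], [-52.06, 124.39], [6.96, 135.62], [-60.46, 240.46], [14.63, 156.25], [-167.68, 167.68]. Speed limits (degrees/s): [147.25, 147.25, 172.46, 180, 180, 180].

## Interface

Orientations are given as a 3x3 rotation matrix whose columns are the frame's x, y, z axes.
In Python, from cell import status, vision, robot gives the robot as it stands.
- The arm moves only by the tool apply_moves, never from a script. Its argument "motion" is a list of rows, each a list of 7 numbers: the shift along the tool's x, y, z in mm, then the turn, a rotation vector about the tool's x, y, z in degrees, then the gripper command: -1 is fully open, 1 is shut, values between are in proportion. In form: [[tx, ty, tz, wx, wy, wz, jaw], ...]. A call has 1 to 12 rows; each row is the pose to reach, as a shift and turn from the pose commanded when the call began, along the tool's axes at that moment; what a row does not reach only later rows make up. A row lasts 1/10 s, in which the tool goes at most 50 mm and 8.59 degrees, less where a joint would pass 70% of its speed; a pose out of reach is approached as far as the arm can. A call with a gripper value outside its range is refused whole. The fingers move at their own pace and stop on an object; the grip force is fixed at half the most. Time passes only in rows, so rows that repeat a pose let the fingers close. It gives the time, the measured TCP pose, the force and the opening at its end, in the units of the state.
- status.state(): the state, without advancing time (a new reading comes with each control period).
- vision.snapshot(name): name is "scene" or "top" or "wrist"; returns (picture, depth): 400x640x3 uint8, red, green, blue; 400x640 float32, m along the optical axis (not along the pixel's ray), 0 where there is no reading.
- vision.calibration(name): a dict with "vertical_fov" (degrees; the focal length in pixels is half the picture's height over the tangent of half this angle, whatever the lens; pixels are square), "cx", "cy" (the principal point, pixels), "distortion" ([k1, k2, p1, p2, k3] as OpenCV has them; the pictures are not rectified), "eye" and "rotation" of the camera in the world. Camera axes: x right, y down, z forward; pixel columns grow to the right and rows downward; lengths in m; the calibration is good to about 2 mm. A picture is of the moment at which its call begins: read the wrist's pose just before it. calibration takes no time and is no camera call; for the wrist camera it gives the pose at the moment of the call.
- robot.job_done(): hands the job in, once; it reports no verdict.
The state is a dict: "t": time; "q": joint angles; "dq": joint speeds; "effort": joint torques, N m; "eef_pos": TCP position; "tool_rot": TCP orientation; "force": force on the tool from outside, world axes, zero at the start; "moment": the same for the moment, N m; "finger_gap": finger opening in m.
Only numpy, scipy, OpenCV 4.12 (cv2) and the standard library are available. Lean on these libraries where they do the work, as an engineer would, in place of code of your own. Each camera call takes 0.05 s, during which the arm holds its last target. There are 200 camera calls.

## Working session

There is one attempt and no reset: what is moved stays moved. The work goes in short steps, Python scripts to look and compute and a tool call to move; the robot and the scene stay as the last step left them, time stands still between calls to the robot, and variables do not carry over. Pictures are saved under pics/ and viewed, about 12 in all and at most 16, crops included, and the job is handed in when it is done.

Besides the shell and the picture viewer there is one more tool, called after ">>>" as name(argument=value, ...) on one line, values as JSON. apply_moves: Moves the arm, as the interface text tells. Its arguments: {"type":"object","properties":{"motion":{"type":"array"}},"required":["motion"]}

```bash
mkdir -p pics
cat > h.py <<'E'
import numpy as np, cv2
from cell import status, vision, robot
def K(c):
    f=200/np.tan(np.radians(c["vertical_fov"]/2)); return np.array([[f,0,c["cx"]],[0,f,c["cy"]],[0,0,1.]])
def ray(c,uv):
    p=cv2.undistortPoints(np.float64(uv).reshape(-1,1,2),K(c),np.array(c["distortion"],float)).reshape(-1,2)
    return np.c_[p,np.ones(len(p))]@np.array(c["rotation"]).T, np.array(c["eye"])
def plane(c,uv,z):
    d,e=ray(c,uv); return e+d*((z-e[2])/d[:,2])[:,None]
def cloud(c,depth):
    v,u=np.mgrid[:400,:640]; d,e=ray(c,np.c_[u.ravel(),v.ravel()])
    return (e+d*depth.reshape(-1,1)).reshape(400,640,3)
def save(n,im,s=1): cv2.imwrite(f"pics/{n}.png",cv2.resize(im[...,::-1],None,fx=s,fy=s,interpolation=cv2.INTER_CUBIC))
E
python3 - <<'E'
from h import *
s=status.state(); print(s)
for n in ("top","scene"):
    c=vision.calibration(n); im,d=vision.snapshot(n); np.savez(n,im=im,d=d); save(n,im,1.25)
    print(n,c)
E
```

```text
{'t': 0.0, 'q': array([-7.47316278e+01,  3.02796992e+00,  8.03139856e+01,  3.89082914e-04,
        9.67485806e+01, -4.02848771e+00]), 'dq': array([ 0.01013108,  0.05411008, -0.04946603, -0.0777133 ,  0.06234265,
       -0.00186273]), 'effort': array([-8.68424308e-05, -3.81665647e+01, -3.60186160e+01, -4.90061973e-05,
        6.25325076e-03, -3.27436979e-06]), 'eef_pos': array([ 0.17344082, -0.49524132,  0.25245702]), 'tool_rot': array([[-4.09612714e-04,  9.43818826e-01,  3.30463093e-01],
       [ 1.52615421e-03,  3.30463326e-01, -9.43817600e-01],
       [-9.99998752e-01,  1.17737953e-04, -1.57577506e-03]]), 'force': array([-0.62805846,  0.23143596,  0.38605876]), 'moment': array([ 0.043687  , -0.0064028 , -0.00472088]), 'finger_gap': 0.08547982843174214}
top {'vertical_fov': 42.5435491131803, 'cx': 325.45544920456604, 'cy': 202.12177342102248, 'distortion': array([-0.15243641,  0.        ,  0.        ,  0.        ,  0.        ]), 'eye': array([ 0.42490649, -0.02194825,  1.30838185]), 'rotation': array([[ 0.01419011, -0.99796355,  0.06218833],
       [-0.99983829, -0.01347465,  0.01190904],
       [-0.01104683, -0.06234726, -0.99799338]])}
scene {'vertical_fov': 47.65343778863485, 'cx': 311.529892929881, 'cy': 193.74317544360377, 'distortion': array([-0.09128532,  0.        ,  0.        ,  0.        ,  0.        ]), 'eye': array([ 0.99947008, -0.60418482,  0.69800736]), 'rotation': array([[ 0.78548146,  0.41187197, -0.46193112],
       [ 0.61872737, -0.50575458,  0.60115617],
       [ 0.0139756 , -0.75800645, -0.65209731]])}
```

View pics/top.png

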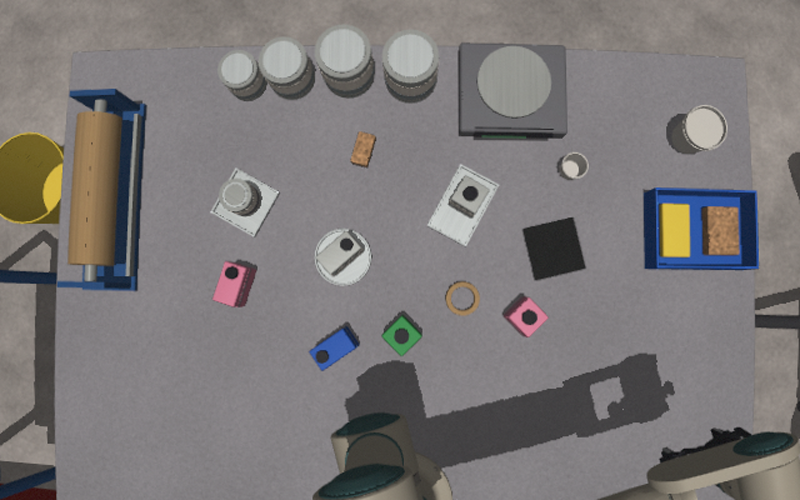

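View pics/scene.png

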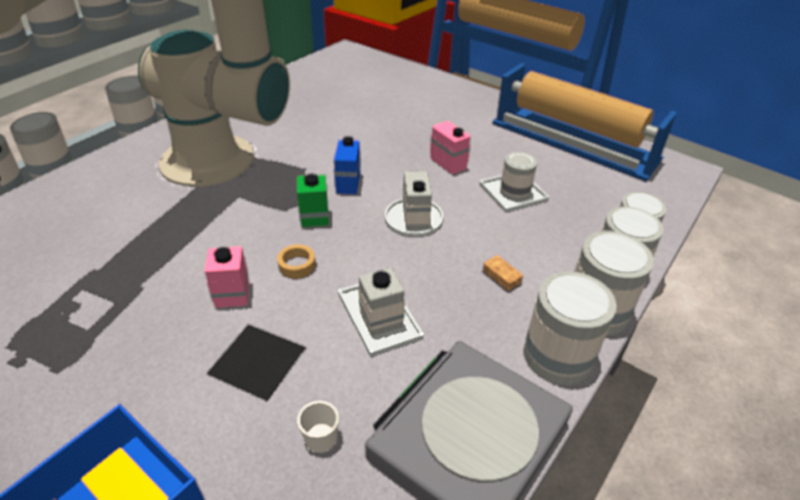

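The off-white pieces fit the description. In the top view, the round tin is at (240,195) in the square tray, the square can at (468,193) in the oblong tray, and the oblong can at (342,253) in the round tray. The mat is at (554,248). The pink (235,283), (527,316), green (402,335) and blue (333,346) cans are look-alikes. Next I'll measure and confirm in an enlarged crop.

```bash
cat > m.py <<'E'
from h import *
def comp(mask,c,z,seed,vis,col):
    mask=cv2.morphologyEx(mask.astype(np.uint8),cv2.MORPH_CLOSE,np.ones((3,3)))
    n,l,st,ce=cv2.connectedComponentsWithStats(mask)
    i=min((k for k in range(1,n) if st[k,4]>60),key=lambda k:np.linalg.norm(ce[k]-seed))
    cn=max(cv2.findContours((l==i).astype(np.uint8),0,1)[0],key=cv2.contourArea)
    cv2.drawContours(vis,[cn],-1,col,1)
    P=plane(c,cn.reshape(-1,2),z)[:,:2]
    return P
def rect(P):
    (x,y),(w,h),a=cv2.minAreaRect((P*1000).astype(np.float32))
    if h>w: w,h,a=h,w,a+90
    return np.round([x,y,w,h,(a+90)%180-90],1)
E
python3 - <<'E'
from m import *
c=vision.calibration("top"); f=np.load("top.npz"); im,d=f["im"],f["d"]; X=cloud(c,d); z=X[...,2]
hsv=cv2.cvtColor(im,cv2.COLOR_RGB2HSV); vis=im.copy()
for (u,v) in [(192,158),(374,157),(272,203),(443,200),(410,250)]: print((u,v),z[v,u],hsv[v,u],im[v,u])
tops={"round_tin":((192,155),.084),"square_can":((374,155),.090),"oblong_can":((272,203),.090)}
for k,(s,h) in tops.items():
    P=comp((z>h-.02)&(z<h+.03)&(hsv[...,1]<90),c,h,s,vis,(255,0,0)); r=rect(P)
    print(k,r,"circle",cv2.minEnclosingCircle((P*1000).astype(np.float32)))
white=(hsv[...,2]>175)&(hsv[...,1]<40)
for k,s in {"square_tray":(196,162),"oblong_tray":(370,164),"round_tray":(274,205)}.items():
    P=comp(white&(z<.035)|((z>.02)&(hsv[...,1]<90)),c,.012,s,vis,(0,0,255)); print(k,rect(P),cv2.minEnclosingCircle((P*1000).astype(np.float32)))
P=comp(im.max(2)<50,c,.004,(443,200),vis,(0,255,0)); print("mat",rect(P))
for k,s,h in (("tape",(370,238),.024),("block",(291,119),.025),("cup",(458,132),.05)): print(k,np.round(plane(c,[s],h)*1000))
for k,s in {"pinkL":(186,220),"blue":(258,285),"green":(322,267),"pinkR":(424,252)}.items(): print(k,np.round(plane(c,[s],.086)*1000))
save("crop1",vis[110:250,150:490],2.3)
E
```

```text
(192, 158) 0.08140909666614893 [ 43  11 158] [155 158 151]
(374, 157) 0.1039009326921263 [130  16  47] [45 44 47]
(272, 203) 0.08989952202381857 [ 30   7 179] [179 179 174]
(443, 200) 0.0005343861311442044 [ 0  7 38] [38 37 37]
(410, 250) 0.08819297204546839 [172 103 158] [158  94 112]
round_tin [609.5 328.5  69.7  63.9  46.5] circle ((609.3114624023438, 328.0801086425781), 35.946468353271484)
square_can [ 613.4 -125.6   59.9   55.8  -30.4] circle ((614.295166015625, -125.69210815429688), 38.846588134765625)
oblong_can [498.8 123.6  80.2  48.1 -48.2] circle ((499.3387451171875, 123.65225219726562), 45.26376724243164)
square_tray [608.2 334.1 112.5 105.   62. ] ((607.3013916015625, 331.6531982421875), 73.65436553955078)
oblong_tray [ 604.2 -121.3  142.5   95.4  -27.6] ((604.8705444335938, -118.93498992919922), 82.22803497314453)
round_tray [496.1 124.6 111.8 109.4  45.9] ((494.3685607910156, 123.52174377441406), 58.51887130737305)
mat [ 520.  -306.6  107.6  106.8   14.2]
tape [[ 417. -119.   24.]]
block [[715.  84.  25.]]
cup [[ 684. -336.   50.]]
pinkL [[453. 329.  86.]]
blue [[301. 150.  86.]]
green [[347.  -1.  86.]]
pinkR [[ 385. -244.   86.]]
```

View pics/crop1.png

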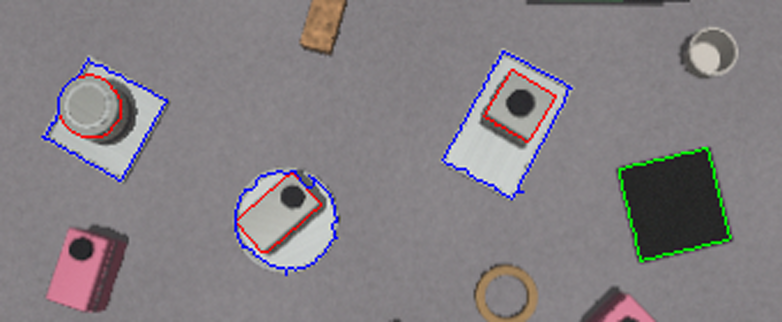

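The crop confirms the three off-white containers, with outlines that fit the parts and trays. Plan: square can to the mat, oblong can to the oblong tray, tin to the round tray, then square can to the square tray.

```bash
cat > go.py <<'E'
import sys
from h import *
def tnow(s): r=s["tool_rot"]; return np.degrees(np.arctan2(r[1,2],r[0,2]))
def rel(s,x,y,z,t):
    R=np.array(s["tool_rot"]); sh=R.T@(np.array([x,y,z])-s["eef_pos"]*1000)
    T=np.radians(t); zz=np.array([np.cos(T),np.sin(T),0]); xx=np.array([0,0,-1.]); W=np.c_[xx,np.cross(zz,xx),zz]
    rv=cv2.Rodrigues(R.T@W)[0].ravel()
    return np.round(sh,1),np.round(np.degrees(rv),1)
if __name__=="__main__":
    s=status.state(); print("at",np.round(s["eef_pos"]*1000,1),"t",round(tnow(s),1),"gap",round(s["finger_gap"],4))
    for a in sys.argv[1:]: print(a,*rel(s,*map(float,a.split(","))))
E
python3 go.py 613,-126,250,-30
```

```text
at [ 173.5 -495.3  252.6] t -70.7 gap 0.0855
613,-126,250,-30 [   2.9  536.9 -203.3] [-40.7  -0.1  -0. ]
```

>>> apply_moves(motion=[[0,25,-9,-2,0,0,-1],[1,70,-26,-5,0,0,-1],[1,115,-43,-9,0,0,-1],[1,160,-61,-13,0,0,-1],[2,210,-80,-17,0,0,-1],[2,260,-98,-21,0,0,-1],[2,310,-117,-25,0,0,-1],[2,360,-136,-29,0,0,-1],[2,410,-155,-33,0,0,-1],[3,455,-172,-36,0,0,-1],[3,500,-189,-39,0,0,-1],[3,537,-203,-40.7,0,0,-1]])

```text
t: 1.3
eef_pos: [0.6122, -0.1266, 0.2497]
tool_rot: [[-0.001, 0.498, 0.867], [0.0, 0.867, -0.498], [-1.0, -0.0, -0.001]]
force: [-0.6, -0.3, 0.6]
finger_gap: 0.0852
```

```bash
python3 - <<'E'
from m import *
s=status.state(); c=vision.calibration("wrist"); im,d=vision.snapshot("wrist"); np.savez("w1",im=im,d=d,eye=c["eye"],rot=c["rotation"])
print(s["eef_pos"],c["eye"],c["rotation"]); save("w1",im,1.2)
X=cloud(c,d); z=X[...,2]; hsv=cv2.cvtColor(im,cv2.COLOR_RGB2HSV); vis=im.copy()
P=comp((z>.075)&(z<.12),c,.09,(320,200),vis,(255,0,0)); print(rect(P),len(P))
save("w1",vis,1.2)
E
python3 go.py 613,-126,150,-30
```

```text
[ 0.61224453 -0.12662365  0.24973464] [ 0.64973295 -0.06251401  0.37008799] [[ 0.86758202 -0.47521612 -0.14653013]
 [-0.49729293 -0.82970439 -0.25355544]
 [-0.00108306  0.29284853 -0.95615823]]
[ 617.8 -127.1   57.5   55.1   59. ] 223
at [ 615.9 -121.2  247.5] t -29.5 gap 0.0857
613,-126,150,-30 [97.5 -5.8  0.1] [ 0.5 -0.2 -0.1]
```

View pics/w1.png

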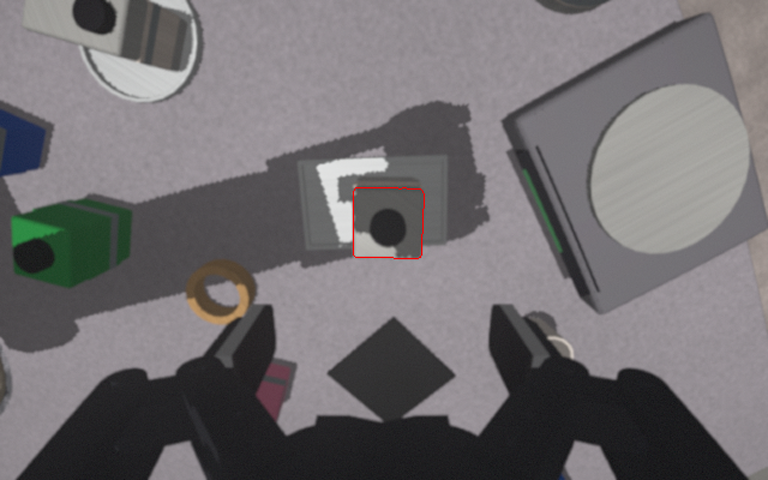

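The wrist view shows the square can at about (388,222), in its tray and between the jaws. The arm hadn't settled when the picture was taken, so I'll descend partway, settle and look again.

>>> apply_moves(motion=[[20,-3,0,0,0,0,-1],[40,-3,0,0,0,0,-1],[40,-3,0,0,0,0,-1],[40,-3,0,0,0,0,-1],[40,-3,0,0,0,0,-1]])

```text
t: 1.85
eef_pos: [0.6099, -0.1312, 0.2118]
tool_rot: [[0.002, 0.5, 0.866], [-0.001, 0.866, -0.5], [-1.0, 0.0, 0.002]]
force: [-0.0, -0.1, 0.0]
finger_gap: 0.0855
```

```bash
cat > look.py <<'E'
import sys
from m import *
import go
def look(h,lo,hi,seed=(320,200),name=None):
    s=status.state(); c=vision.calibration("wrist"); im,d=vision.snapshot("wrist"); s2=status.state()
    z=cloud(c,d)[...,2]; vis=im.copy()
    P=comp((z>lo)&(z<hi),c,h,seed,vis,(255,0,0))
    print("pos",np.round(s["eef_pos"]*1000,1),np.round(s2["eef_pos"]*1000,1),"t",round(go.tnow(s2),1),"rect",rect(P),"circ",np.round(cv2.minEnclosingCircle((P*1000).astype(np.float32))[0],1))
    if name: save(name,vis,1.2)
    return c,im,d
E
python3 - <<'E'
from look import *
look(.09,.075,.12); look(.09,.075,.12)
print(go.rel(status.state(),616,-126.5,62,-30))
E
```

```text
pos [ 609.9 -131.2  211.8] [ 609.9 -131.2  212. ] t -30.0 rect [ 617.7 -126.9   56.9   55.4   60. ] circ [ 617.3 -127.3]
pos [ 609.9 -131.2  212. ] [ 609.9 -131.2  211.9] t -30.0 rect [ 617.6 -126.9   56.9   55.4   60. ] circ [ 617.3 -127.4]
(array([149.9,   7. ,   2.6]), array([-0. ,  0.1, -0. ]))
```

>>> apply_moves(motion=[[20,7,4,0,0,0,-1],[50,7,4,0,0,0,-1],[80,7,4,0,0,0,-1],[110,7,4,0,0,0,-1],[130,7,4,0,0,0,-1],[145,7,4,0,0,0,-1],[150,7,4,0,0,0,-1],[150,7,4,0,0,0,-1],[150,7,4,0,0,0,-1],[150,7,4,0,0,0,1],[150,7,4,0,0,0,1],[150,7,4,0,0,0,1]])

```text
t: 3.15
eef_pos: [0.6171, -0.127, 0.0615]
tool_rot: [[0.002, 0.5, 0.866], [-0.001, 0.866, -0.5], [-1.0, 0.0, 0.002]]
force: [-0.2, -0.0, 4.4]
finger_gap: 0.0553
```

>>> apply_moves(motion=[[0,0,0,0,0,0,1],[0,0,0,0,0,0,1],[0,0,0,0,0,0,1],[0,0,0,0,0,0,1],[0,0,0,0,0,0,1]])

```text
t: 3.65
eef_pos: [0.6171, -0.127, 0.0615]
tool_rot: [[0.002, 0.5, 0.866], [-0.001, 0.866, -0.5], [-1.0, 0.0, 0.002]]
force: [0.1, 0.7, 6.1]
finger_gap: 0.0551
```

>>> apply_moves(motion=[[-8,0,0,0,0,0,1],[-25,0,0,0,0,0,1],[-50,0,0,0,0,0,1],[-75,0,0,0,0,0,1],[-95,-10,0,0,0,0,1],[-105,-35,1,0,0,0,1],[-105,-65,2,0,0,0,1],[-105,-95,3,0,0,0,1],[-105,-125,4,0,0,0,1],[-105,-155,5,0,0,0,1],[-105,-180,6,0,0,0,1],[-105,-196,6,0,0,0,1]])

```text
t: 4.85
eef_pos: [0.5224, -0.3009, 0.1647]
tool_rot: [[-0.001, 0.501, 0.865], [0.001, 0.865, -0.501], [-1.0, -0.0, -0.001]]
force: [-0.1, -0.3, -3.0]
finger_gap: 0.0552
```

>>> apply_moves(motion=[[5,-8,0,0,0,0,1],[20,-8,0,0,0,0,1],[45,-8,0,0,0,0,1],[70,-8,0,0,0,0,1],[88,-8,0,0,0,0,1],[96,-8,0,0,0,0,1],[98,-8,0,0,0,0,1],[98,-8,0,0,0,0,1],[98,-8,0,0,0,0,1]])

```text
t: 5.75
eef_pos: [0.5204, -0.3067, 0.0685]
tool_rot: [[0.002, 0.5, 0.866], [-0.001, 0.866, -0.5], [-1.0, -0.0, 0.002]]
force: [0.4, -0.3, -3.0]
finger_gap: 0.0557
```

>>> apply_moves(motion=[[3,0,0,0,0,0,1],[5,0,0,0,0,0,1],[6,0,0,0,0,0,1],[6,0,0,0,0,0,1],[6,0,0,0,0,0,1]])

```text
t: 6.25
eef_pos: [0.5198, -0.3066, 0.0616]
tool_rot: [[0.0, 0.5, 0.866], [-0.0, 0.866, -0.5], [-1.0, -0.0, 0.0]]
force: [-1.1, -0.7, -1.6]
finger_gap: 0.0558
```

>>> apply_moves(motion=[[0,0,0,0,0,0,-1],[0,0,0,0,0,0,-1],[0,0,0,0,0,0,-1],[0,0,0,0,0,0,-1],[0,0,0,0,0,0,-1],[-10,0,0,0,0,0,-1],[-40,0,0,0,0,0,-1],[-80,0,0,0,0,0,-1],[-120,0,0,0,0,0,-1],[-150,0,0,0,0,0,-1],[-150,0,0,0,0,0,-1],[-150,0,0,0,0,0,-1]])

```text
t: 7.45
eef_pos: [0.5199, -0.3066, 0.2126]
tool_rot: [[0.002, 0.5, 0.866], [-0.001, 0.866, -0.5], [-1.0, -0.0, 0.002]]
force: [-0.1, 0.0, -1.1]
finger_gap: 0.0853
```

```bash
python3 - <<'E'
from look import *
look(.09,.075,.12)
E
python3 go.py 497,122,210,42
```

```text
pos [ 519.9 -306.6  212.6] [ 519.5 -306.4  211. ] t -30.0 rect [ 520.7 -306.3   57.2   55.3   59.6] circ [ 520.3 -307.2]
at [ 519.5 -306.4  211. ] t -30.0 gap 0.0851
497,122,210,42 [   1.1  359.7 -233.7] [-72.  -0.  -0.]
```

>>> apply_moves(motion=[[0,15,-10,-4,0,0,-1],[0,48,-31,-11,0,0,-1],[0,84,-55,-18,0,0,-1],[0,120,-78,-25,0,0,-1],[0,156,-101,-32,0,0,-1],[0,192,-125,-39,0,0,-1],[0,228,-148,-46,0,0,-1],[0,264,-171,-53,0,0,-1],[0,300,-195,-60,0,0,-1],[0,330,-214,-66,0,0,-1],[0,350,-227,-70,0,0,-1],[0,360,-234,-72,0,0,-1]])

```text
t: 8.7
eef_pos: [0.4962, 0.124, 0.2097]
tool_rot: [[-0.003, -0.672, 0.74], [-0.0, 0.74, 0.672], [-1.0, 0.002, -0.002]]
force: [0.7, 0.4, 1.0]
finger_gap: 0.0854
```

>>> apply_moves(motion=[[0,0,0,0,0,0,-1],[0,0,0,0,0,0,-1],[0,0,0,0,0,0,-1],[0,0,0,0,0,0,-1]])

```text
t: 9.1
eef_pos: [0.4973, 0.1212, 0.2112]
tool_rot: [[-0.0, -0.667, 0.745], [-0.0, 0.745, 0.667], [-1.0, -0.0, -0.0]]
force: [-0.1, -0.2, -0.2]
finger_gap: 0.0854
```

```bash
python3 - <<'E'
from look import *
c,im,d=look(.09,.075,.12,name="w2")
E
python3 go.py 499,124,62,42
```

```text
pos [497.3 121.2 211.2] [497.2 121.4 211.3] t 41.9 rect [500.9 123.7  81.   45.4 -47.9] circ [500.6 123.6]
at [497.2 121.4 211.3] t 41.9 gap 0.0854
499,124,62,42 [149.3   0.8   3.1] [-0.1 -0.   0. ]
```

View pics/w2.png

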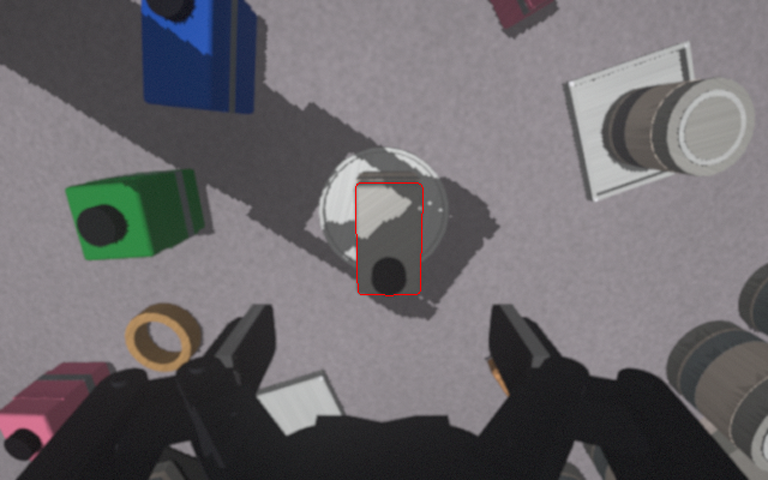

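The outline sits correctly on the off-white oblong can at (390,240), square to the jaws. Grasping it.

>>> apply_moves(motion=[[20,0,4,0,0,0,-1],[50,0,4,0,0,0,-1],[80,0,4,0,0,0,-1],[110,0,4,0,0,0,-1],[130,0,4,0,0,0,-1],[144,0,4,0,0,0,-1],[149,0,4,0,0,0,-1],[149,0,4,0,0,0,-1],[149,0,4,0,0,0,1],[149,0,4,0,0,0,1],[149,0,4,0,0,0,1],[149,0,4,0,0,0,1]])

```text
t: 10.35
eef_pos: [0.5007, 0.125, 0.0634]
tool_rot: [[0.002, -0.669, 0.743], [0.0, 0.743, 0.669], [-1.0, -0.001, 0.002]]
force: [-0.5, 0.5, 4.6]
finger_gap: 0.0452
```

>>> apply_moves(motion=[[0,0,0,0,0,0,1],[0,0,0,0,0,0,1],[0,0,0,0,0,0,1],[0,0,0,0,0,0,1],[-8,0,0,0,0,0,1],[-25,0,0,0,0,0,1],[-50,0,0,0,0,0,1],[-75,0,0,0,0,0,1],[-95,0,0,0,0,0,1],[-115,0,0,0,0,0,1],[-120,0,0,0,0,0,1],[-120,0,0,0,0,0,1]])

```text
t: 11.55
eef_pos: [0.5001, 0.125, 0.1824]
tool_rot: [[0.0, -0.669, 0.743], [-0.0, 0.743, 0.669], [-1.0, -0.0, 0.0]]
force: [-0.3, -0.4, -4.7]
finger_gap: 0.0453
```

```bash
python3 go.py 604,-121,182,62.4
python3 - <<'E'
from m import *
c=vision.calibration("top"); im,d=vision.snapshot("top"); hsv=cv2.cvtColor(im,cv2.COLOR_RGB2HSV); z=cloud(c,d)[...,2]
save("top2",im[110:250,150:490],2.3)
white=(hsv[...,2]>175)&(hsv[...,1]<40)
vis=im.copy()
P=comp(white&(z<.035),c,.012,(370,164),vis,(0,0,255)); print(rect(P))
save("top2",vis[110:250,150:490],2.3)
E
```

```text
at [500.1 125.  182.4] t 42.0 gap 0.0453
604,-121,182,62.4 [   0.4 -252.3  -87.3] [-20.4   0.    0. ]
[ 605.7 -118.7  142.5   89.1  -27.8]
```

View pics/top2.png

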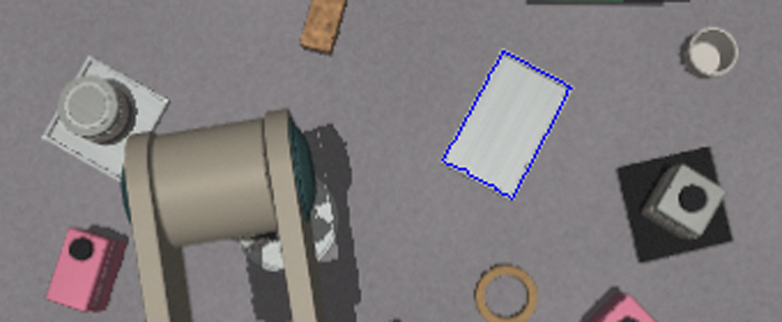

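The square can stands on the mat at (690,198), and the oblong tray is fully visible with an outline that matches its size. Carrying the oblong can there.

>>> apply_moves(motion=[[0,-8,-3,0,0,0,1],[0,-28,-9,-2,0,0,1],[0,-53,-17,-4,0,0,1],[0,-80,-26,-6,0,0,1],[0,-107,-35,-8,0,0,1],[0,-134,-44,-10,0,0,1],[0,-161,-53,-12,0,0,1],[0,-188,-62,-15,0,0,1],[0,-213,-70,-17,0,0,1],[0,-235,-77,-19,0,0,1],[0,-249,-82,-20.3,0,0,1],[0,-254,-84,-20.3,0,0,1]])

```text
t: 12.8
eef_pos: [0.6072, -0.122, 0.1804]
tool_rot: [[-0.003, -0.885, 0.466], [0.0, 0.466, 0.885], [-1.0, 0.003, -0.001]]
force: [-0.2, 0.7, -3.1]
finger_gap: 0.0453
```

>>> apply_moves(motion=[[0,0,0,0,0,0,1],[5,0,0,0,0,0,1],[20,0,0,0,0,0,1],[40,0,0,0,0,0,1],[60,0,0,0,0,0,1],[80,0,0,0,0,0,1],[95,0,0,0,0,0,1],[103,0,0,0,0,0,1],[105,0,0,0,0,0,1],[105,0,0,0,0,0,1],[105,0,0,0,0,0,1]])

```text
t: 13.9
eef_pos: [0.6082, -0.1202, 0.0785]
tool_rot: [[0.002, -0.885, 0.465], [-0.001, 0.465, 0.885], [-1.0, -0.002, 0.0]]
force: [-0.2, -0.0, -3.1]
finger_gap: 0.0453
```

```bash
python3 go.py 608,-120,63,62.2
```

```text
at [ 608.2 -120.2   78.5] t 62.3 gap 0.0453
608,-120,63,62.2 [15.5  0.3  0. ] [0.1 0.  0.1]
```

>>> apply_moves(motion=[[5,0,0,0,0,0,1],[10,0,0,0,0,0,1],[13,0,0,0,0,0,1],[14,0,0,0,0,0,1],[14,0,0,0,0,0,1],[14,0,0,0,0,0,1]])

```text
t: 14.5
eef_pos: [0.6077, -0.1201, 0.0635]
tool_rot: [[0.0, -0.885, 0.465], [-0.0, 0.465, 0.885], [-1.0, -0.0, 0.0]]
force: [-1.1, -0.4, -0.2]
finger_gap: 0.045
```

Contact made (load gone). Releasing, then rising.

>>> apply_moves(motion=[[0,0,0,0,0,0,-1],[0,0,0,0,0,0,-1],[0,0,0,0,0,0,-1],[0,0,0,0,0,0,-1],[0,0,0,0,0,0,-1],[-10,0,0,0,0,0,-1],[-40,0,0,0,0,0,-1],[-80,0,0,0,0,0,-1],[-120,0,0,0,0,0,-1],[-150,0,0,0,0,0,-1],[-150,0,0,0,0,0,-1],[-150,0,0,0,0,0,-1]])

```text
t: 15.7
eef_pos: [0.6078, -0.1201, 0.2146]
tool_rot: [[0.002, -0.885, 0.465], [-0.001, 0.465, 0.885], [-1.0, -0.002, 0.0]]
force: [-0.6, -0.2, -1.2]
finger_gap: 0.0853
```

Run:
```python
from look import *
c,im,d=look(.09,.075,.12)
s=status.state(); print(go.rel(s,610,328,210,40))
vis=im.copy(); hsv=cv2.cvtColor(im,cv2.COLOR_RGB2HSV)
ct=vision.calibration("top"); im2,d2=vision.snapshot("top"); h2=cv2.cvtColor(im2,cv2.COLOR_RGB2HSV); z2=cloud(ct,d2)[...,2]
P=comp((h2[...,2]>175)&(h2[...,1]<40)&(z2<.035),ct,.012,(274,205),vis,(0,0,255)); print("round tray top",rect(P),cv2.minEnclosingCircle((P*1000).astype(np.float32)))
save("w3",im,1.2)
```

```text
pos [ 607.8 -120.1  214.6] [ 607.3 -120.   212.9] t 62.3 rect [ 608.1 -120.5   81.    45.4  -27.7] circ [ 608.4 -120.4]
(array([  2.9, 205.9, 397.9]), array([22.3, -0. , -0. ]))
round tray top [496.8 124.  112.1 106.7 -89.1] ((496.0047302246094, 124.5117416381836), 56.64713668823242)
```

View pics/w3.png

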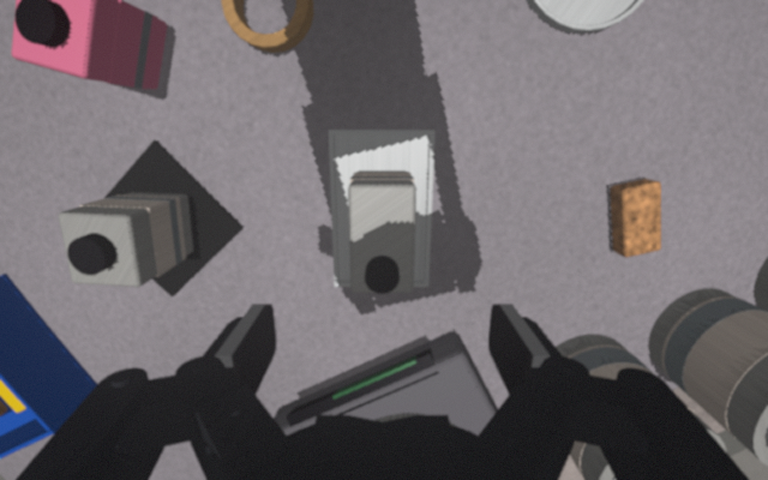

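The oblong can at (382,235) stands square in the oblong tray. Next is the tin.

>>> apply_moves(motion=[[0,9,18,1,0,0,-1],[0,28,54,3,0,0,-1],[0,49,95,5,0,0,-1],[1,70,136,7,0,0,-1],[1,91,176,9,0,0,-1],[1,112,217,12,0,0,-1],[1,133,258,14,0,0,-1],[2,154,298,16,0,0,-1],[2,175,338,19,0,0,-1],[2,192,371,21,0,0,-1],[2,202,391,22,0,0,-1],[3,206,398,22.3,0,0,-1]])

```text
t: 17.0
eef_pos: [0.6092, 0.3303, 0.2081]
tool_rot: [[-0.003, -0.645, 0.765], [-0.001, 0.765, 0.645], [-1.0, 0.001, -0.003]]
force: [0.2, -0.2, -0.5]
finger_gap: 0.0852
```

>>> apply_moves(motion=[[0,0,0,0,0,0,-1],[0,0,0,0,0,0,-1],[0,0,0,0,0,0,-1],[0,0,0,0,0,0,-1]])

```text
t: 17.4
eef_pos: [0.6106, 0.3269, 0.2105]
tool_rot: [[0.0, -0.642, 0.767], [-0.0, 0.767, 0.642], [-1.0, -0.0, 0.0]]
force: [-0.1, -0.2, -0.1]
finger_gap: 0.0852
```

Run:
```python
from look import *
c,im,d=look(.084,.074,.12,name="w4"); print(d.max(), go.rel(status.state(),610,328,55,40))
```

```text
pos [610.6 326.9 210.5] [610.5 327.1 210.6] t 39.9 rect [611.1 329.8  66.3  64.2 -50. ] circ [611.4 329.8]
1.4308358 (array([1.556e+02, 1.100e+00, 1.000e-01]), array([-0.1,  0. ,  0. ]))
```

View pics/w4.png

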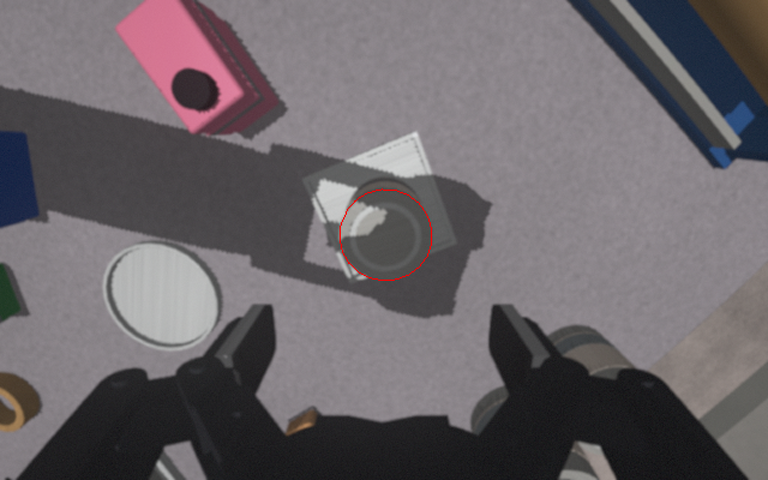

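The tin's outline is well fitted at (386,234). The round tray is clear at (161,295). Grasping the tin and measuring the round tray from this picture's position afterwards.

>>> apply_moves(motion=[[20,2,2,0,0,0,-1],[50,2,2,0,0,0,-1],[80,2,2,0,0,0,-1],[110,2,2,0,0,0,-1],[130,2,2,0,0,0,-1],[148,2,2,0,0,0,-1],[155,2,2,0,0,0,-1],[155,2,2,0,0,0,-1],[155,2,2,0,0,0,1],[155,2,2,0,0,0,1],[155,2,2,0,0,0,1],[155,2,2,0,0,0,1]])

```text
t: 18.65
eef_pos: [0.6114, 0.3313, 0.0575]
tool_rot: [[0.003, -0.643, 0.766], [0.001, 0.766, 0.643], [-1.0, -0.001, 0.003]]
force: [0.8, 1.5, 6.9]
finger_gap: 0.0647
```

>>> apply_moves(motion=[[0,0,0,0,0,0,1],[0,0,0,0,0,0,1],[0,0,0,0,0,0,1],[0,0,0,0,0,0,1],[-8,0,0,0,0,0,1],[-25,0,0,0,0,0,1],[-50,0,0,0,0,0,1],[-75,0,0,0,0,0,1],[-95,0,0,0,0,0,1],[-115,0,0,0,0,0,1],[-120,0,0,0,0,0,1],[-120,0,0,0,0,0,1]])

```text
t: 19.85
eef_pos: [0.6107, 0.331, 0.1766]
tool_rot: [[0.002, -0.643, 0.766], [0.001, 0.766, 0.643], [-1.0, -0.001, 0.002]]
force: [-0.4, -1.2, -3.9]
finger_gap: 0.0648
```

```bash
python3 - <<'E'
from m import *
c=vision.calibration("top"); im,d=vision.snapshot("top"); h2=cv2.cvtColor(im,cv2.COLOR_RGB2HSV); z2=cloud(c,d)[...,2]; vis=im.copy(); W=(h2[...,2]>175)&(h2[...,1]<40)&(z2<.035)
for s in ((274,205),(196,162)):
    P=comp(W,c,.012,s,vis,(0,0,255)); print(rect(P))
save("top3",vis[100:260,130:400],2.5)
E
python3 go.py 498,124,175,40
```

```text
[495.5 124.  112.1 109.2 -89.1]
[568.3 309.9  55.2  46.3  86.1]
at [610.3 330.9 174.9] t 40.0 gap 0.065
498,124,175,40 [   0.   -86.3 -219. ] [-0. -0. -0.]
```

View pics/top3.png

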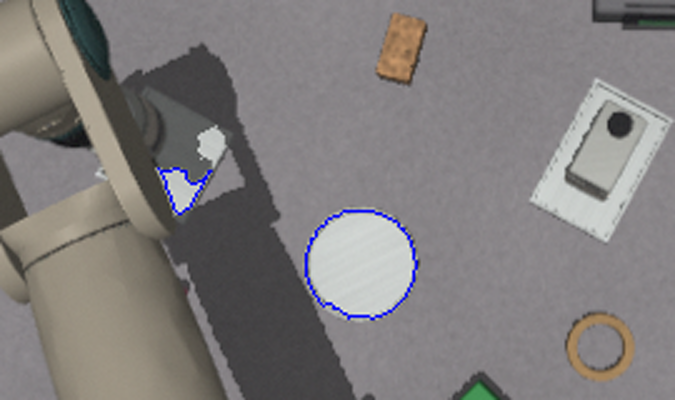

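The round tray outline is clean at (361,263), which gives a target of about (498,124). Carrying the tin there.

>>> apply_moves(motion=[[0,-3,-8,0,0,0,1],[0,-10,-26,0,0,0,1],[0,-20,-50,0,0,0,1],[0,-30,-76,0,0,0,1],[0,-40,-102,0,0,0,1],[0,-50,-128,0,0,0,1],[0,-60,-153,0,0,0,1],[0,-69,-176,0,0,0,1],[0,-77,-196,0,0,0,1],[0,-83,-211,0,0,0,1],[0,-86,-219,0,0,0,1],[0,-86,-219,0,0,0,1]])

```text
t: 21.1
eef_pos: [0.4974, 0.1237, 0.1745]
tool_rot: [[-0.001, -0.642, 0.767], [-0.0, 0.767, 0.642], [-1.0, 0.001, -0.001]]
force: [-0.6, -0.6, -3.4]
finger_gap: 0.0649
```

>>> apply_moves(motion=[[0,0,0,0,0,0,1],[5,0,0,0,0,0,1],[20,0,0,0,0,0,1],[40,0,0,0,0,0,1],[60,0,0,0,0,0,1],[80,0,0,0,0,0,1],[95,0,0,0,0,0,1],[103,0,0,0,0,0,1],[105,0,0,0,0,0,1],[105,0,0,0,0,0,1],[105,0,0,0,0,0,1]])

```text
t: 22.2
eef_pos: [0.4986, 0.1245, 0.0712]
tool_rot: [[0.002, -0.643, 0.766], [0.0, 0.766, 0.643], [-1.0, -0.001, 0.001]]
force: [-0.5, -1.1, -4.6]
finger_gap: 0.0649
```

```bash
python3 go.py 498,124,57.5,40
```

```text
at [498.6 124.5  71.2] t 40.0 gap 0.0649
498,124,57.5,40 [13.7  0.  -0.8] [0.  0.1 0.1]
```

>>> apply_moves(motion=[[5,0,0,0,0,0,1],[9,0,0,0,0,0,1],[12,0,0,0,0,0,1],[12.5,0,0,0,0,0,1],[12.5,0,0,0,0,0,1],[12.5,0,0,0,0,0,1]])

```text
t: 22.8
eef_pos: [0.498, 0.1243, 0.0578]
tool_rot: [[0.0, -0.643, 0.766], [-0.0, 0.766, 0.643], [-1.0, -0.0, 0.0]]
force: [-0.8, -0.2, -3.3]
finger_gap: 0.0646
```

>>> apply_moves(motion=[[0.5,0,0,0,0,0,1],[0.5,0,0,0,0,0,-1],[0.5,0,0,0,0,0,-1],[0.5,0,0,0,0,0,-1],[0.5,0,0,0,0,0,-1],[0.5,0,0,0,0,0,-1],[-10,0,0,0,0,0,-1],[-40,0,0,0,0,0,-1],[-80,0,0,0,0,0,-1],[-120,0,0,0,0,0,-1],[-155,0,0,0,0,0,-1],[-155,0,0,0,0,0,-1]])

```text
t: 24.0
eef_pos: [0.5, 0.1247, 0.2198]
tool_rot: [[0.011, -0.643, 0.766], [0.002, 0.766, 0.643], [-1.0, -0.006, 0.01]]
force: [0.9, 0.8, 0.6]
finger_gap: 0.0854
```

Run:
```python
from look import *
c,im,d=look(.084,.074,.12); print(go.rel(status.state(),520,-306.5,210,-30))
c=vision.calibration("top"); im,d=vision.snapshot("top"); h2=cv2.cvtColor(im,cv2.COLOR_RGB2HSV); z2=cloud(c,d)[...,2]; vis=im.copy()
P=comp((h2[...,2]>175)&(h2[...,1]<40)&(z2<.035),c,.012,(196,162),vis,(0,0,255)); print("sq tray",rect(P))
save("top4",vis[100:260,130:400],2.5)
```

```text
pos [500.  124.7 219.8] [499.1 124.5 216.5] t 40.0 rect [498.9 123.6  66.   64.6 -50.1] circ [498.9 123.3]
(array([   6.2, -343.6, -261. ]), array([70. ,  0.4, -0. ]))
sq tray [607.  331.1 105.4 104.2 -28.9]
```

View pics/top4.png

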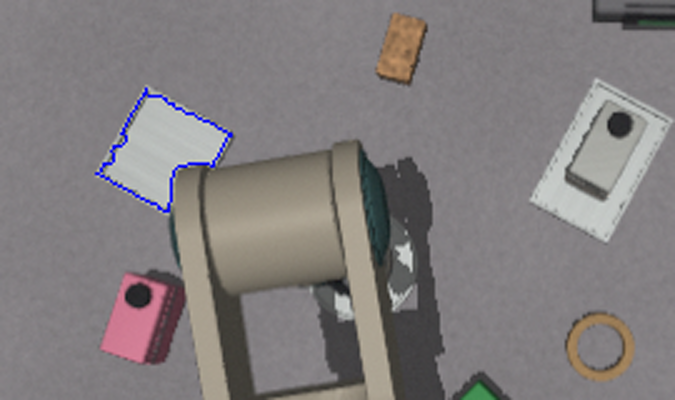

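The square tray is measured at (166,150), about (608.5,331) and −28.5°. Returning to the mat for the square can.

>>> apply_moves(motion=[[0,-14,-11,4,0,0,-1],[0,-45,-34,11,0,0,-1],[0,-80,-61,18,0,0,-1],[0,-115,-87,25,0,0,-1],[0,-150,-114,32,0,0,-1],[0,-185,-140,39,0,0,-1],[0,-220,-167,46,0,0,-1],[0,-254,-193,53,0,0,-1],[0,-286,-217,60,0,0,-1],[0,-315,-239,65,0,0,-1],[0,-336,-255,69,0,0,-1],[0,-344,-261,70,0,0,-1]])

```text
t: 25.3
eef_pos: [0.5181, -0.3089, 0.2106]
tool_rot: [[-0.003, 0.503, 0.864], [0.002, 0.864, -0.503], [-1.0, -0.0, -0.004]]
force: [0.6, 0.1, 0.0]
finger_gap: 0.0857
```

>>> apply_moves(motion=[[0,0,0,0,0,0,-1],[0,0,0,0,0,0,-1],[0,0,0,0,0,0,-1],[0,0,0,0,0,0,-1]])

```text
t: 25.7
eef_pos: [0.5194, -0.3059, 0.213]
tool_rot: [[0.0, 0.498, 0.867], [-0.0, 0.867, -0.498], [-1.0, 0.0, 0.0]]
force: [-0.1, 0.1, -0.2]
finger_gap: 0.0853
```

Run:
```python
from look import *
look(.09,.075,.12); print(go.rel(status.state(),520.5,-306.5,62,-30))
```

```text
pos [ 519.4 -305.9  213. ] [ 519.4 -306.1  213.1] t -29.9 rect [ 520.5 -306.6   57.2   55.5   60.1] circ [ 520.2 -306.9]
(array([151.1,   0.2,   1.1]), array([0.1, 0. , 0. ]))
```

>>> apply_moves(motion=[[20,0,1,0,0,0,-1],[50,0,1,0,0,0,-1],[80,0,1,0,0,0,-1],[110,0,1,0,0,0,-1],[130,0,1,0,0,0,-1],[146,0,1,0,0,0,-1],[151,0,1,0,0,0,-1],[151,0,1,0,0,0,-1],[151,0,1,0,0,0,1],[151,0,1,0,0,0,1],[151,0,1,0,0,0,1],[151,0,1,0,0,0,1]])

```text
t: 26.95
eef_pos: [0.5207, -0.308, 0.0635]
tool_rot: [[0.002, 0.5, 0.866], [-0.002, 0.866, -0.5], [-1.0, -0.0, 0.003]]
force: [-0.3, 1.3, 6.4]
finger_gap: 0.0553
```

>>> apply_moves(motion=[[0,0,0,0,0,0,1],[0,0,0,0,0,0,1],[0,0,0,0,0,0,1],[0,0,0,0,0,0,1],[-8,0,0,0,0,0,1],[-25,0,0,0,0,0,1],[-50,0,0,0,0,0,1],[-75,0,0,0,0,0,1],[-100,0,0,0,0,0,1],[-125,0,0,0,0,0,1],[-140,0,0,0,0,0,1],[-140,0,0,0,0,0,1]])

```text
t: 28.15
eef_pos: [0.5206, -0.3079, 0.2042]
tool_rot: [[0.003, 0.5, 0.866], [-0.002, 0.866, -0.5], [-1.0, -0.0, 0.004]]
force: [0.7, -0.3, -2.5]
finger_gap: 0.0552
```

```bash
python3 go.py 608.5,331,204,-28.5
```

```text
at [ 520.6 -307.9  204.2] t -30.0 gap 0.0552
608.5,331,204,-28.5 [  -1.   597.2 -243.4] [-1.5  0.2  0. ]
```

>>> apply_moves(motion=[[0,8,-3,0,0,0,1],[0,26,-11,0,0,0,1],[0,52,-21,0,0,0,1],[0,82,-33,0,0,0,1],[0,115,-47,0,0,0,1],[0,148,-60,0,0,0,1],[0,181,-74,0,0,0,1],[0,214,-87,0,0,0,1],[0,244,-99,0,0,0,1],[0,270,-110,0,0,0,1],[0,290,-118,0,0,0,1],[0,300,-122,0,0,0,1]])

```text
t: 29.35
eef_pos: [0.5634, 0.0164, 0.2003]
tool_rot: [[-0.003, 0.498, 0.867], [0.001, 0.867, -0.498], [-1.0, -0.001, -0.003]]
force: [-0.8, -1.0, -2.7]
finger_gap: 0.0556
```

>>> apply_moves(motion=[[0,8,-3,0,0,0,1],[0,26,-11,0,0,0,1],[0,52,-21,0,0,0,1],[0,82,-33,0,0,0,1],[0,115,-47,0,0,0,1],[0,148,-60,-0.5,0,0,1],[0,181,-74,-1,0,0,1],[0,214,-87,-1.5,0,0,1],[0,244,-99,-1.5,0,0,1],[0,270,-110,-1.5,0,0,1],[0,288,-118,-1.5,0,0,1],[0,297,-121,-1.5,0,0,1]])

```text
t: 30.55
eef_pos: [0.6077, 0.3323, 0.2007]
tool_rot: [[-0.001, 0.476, 0.879], [-0.001, 0.879, -0.476], [-1.0, -0.001, -0.001]]
force: [0.3, -0.1, -2.9]
finger_gap: 0.0553
```

>>> apply_moves(motion=[[0,0,0,0,0,0,1],[0,0,0,0,0,0,1],[5,0,0,0,0,0,1],[20,0,0,0,0,0,1],[40,0,0,0,0,0,1],[60,0,0,0,0,0,1],[80,0,0,0,0,0,1],[100,0,0,0,0,0,1],[115,0,0,0,0,0,1],[120,0,0,0,0,0,1],[120,0,0,0,0,0,1],[120,0,0,0,0,0,1]])

```text
t: 31.75
eef_pos: [0.6086, 0.3311, 0.0829]
tool_rot: [[0.002, 0.477, 0.879], [0.001, 0.879, -0.477], [-1.0, 0.001, 0.001]]
force: [0.1, -0.3, -2.5]
finger_gap: 0.0552
```

```bash
python3 go.py 608.5,331,63.5,-28.5
```

```text
at [608.6 331.1  82.9] t -28.5 gap 0.0552
608.5,331,63.5,-28.5 [19.4 -0.2 -0. ] [-0.   0.1 -0.1]
```

>>> apply_moves(motion=[[6,0,0,0,0,0,1],[12,0,0,0,0,0,1],[16,0,0,0,0,0,1],[18,0,0,0,0,0,1],[18.5,0,0,0,0,0,1],[18.5,0,0,0,0,0,1],[18.5,0,0,0,0,0,1]])

```text
t: 32.45
eef_pos: [0.6082, 0.3311, 0.0635]
tool_rot: [[0.0, 0.477, 0.879], [0.0, 0.879, -0.477], [-1.0, 0.0, 0.0]]
force: [-1.0, 0.4, 0.4]
finger_gap: 0.0553
```

Landed (load gone). Release, rise.

>>> apply_moves(motion=[[0,0,0,0,0,0,-1],[0,0,0,0,0,0,-1],[0,0,0,0,0,0,-1],[0,0,0,0,0,0,-1],[0,0,0,0,0,0,-1],[-10,0,0,0,0,0,-1],[-40,0,0,0,0,0,-1],[-80,0,0,0,0,0,-1],[-120,0,0,0,0,0,-1],[-160,0,0,0,0,0,-1],[-180,0,0,0,0,0,-1],[-180,0,0,0,0,0,-1]])

```text
t: 33.65
eef_pos: [0.609, 0.3315, 0.2493]
tool_rot: [[0.008, 0.477, 0.879], [0.004, 0.879, -0.477], [-1.0, 0.007, 0.005]]
force: [0.2, -0.3, -0.6]
finger_gap: 0.0849
```

Run:
```python
from look import *
look(.09,.075,.12); print(go.rel(status.state(),400,-350,250,-30))
```

```text
pos [609.  331.5 249.3] [608.5 331.2 245.9] t -28.5 rect [609.1 331.6  56.6  55.4  61.5] circ [608.8 331.5]
(array([  -6.2, -698.2,  141.9]), array([ 1.5,  0.1, -0.2]))
```

>>> apply_moves(motion=[[-5,-20,8,0,0,0,-1],[-5,-60,23,0,0,0,-1],[-5,-100,38,0,0,0,-1],[-5,-140,53,0,0,0,-1],[-5,-180,68,0,0,0,-1],[-5,-220,83,0,0,0,-1],[-5,-260,98,0,0,0,-1],[-5,-300,113,0,0,0,-1],[-5,-340,128,0,0,0,-1],[-5,-380,143,0,0,0,-1],[-5,-415,156,0,0,0,-1],[-5,-440,165,0,0,0,-1]])

```text
t: 34.9
eef_pos: [0.5419, -0.1365, 0.2462]
tool_rot: [[-0.003, 0.479, 0.878], [0.001, 0.878, -0.479], [-1.0, -0.001, -0.003]]
force: [0.4, 0.0, -0.6]
finger_gap: 0.0852
```

>>> apply_moves(motion=[[0,-20,8,0,0,0,-1],[0,-55,21,0,0,0,-1],[0,-95,36,0,0,0,-1],[0,-130,49,0,0,0,-1],[0,-155,58,0,0,0,-1],[0,-162,61,0,0,0,-1],[0,-162,61,0,0,0,-1],[0,-162,61,0,0,0,-1]])

```text
t: 35.7
eef_pos: [0.5195, -0.3048, 0.2474]
tool_rot: [[-0.001, 0.477, 0.879], [0.001, 0.879, -0.477], [-1.0, 0.001, -0.002]]
force: [-0.0, 0.6, -0.3]
finger_gap: 0.0854
```

Run:
```python
from m import *
c=vision.calibration("top"); im,d=vision.snapshot("top"); hsv=cv2.cvtColor(im,cv2.COLOR_RGB2HSV); z=cloud(c,d)[...,2]; vis=im.copy()
W=(hsv[...,2]>170)&(hsv[...,1]<40)
for k,s,h in (("square",(194,158),.09),("oblong",(374,155),.09),("round",(272,203),.084)):
    P=comp((z>h-.015)&(z<h+.03)&(hsv[...,1]<90),c,h,s,vis,(255,0,0))
    Q=comp(W&(z<.035)|((z>.012)&(z<.12)&(hsv[...,1]<90)),c,.012,s,vis,(0,0,255)); print(k,"can",rect(P),"tray",rect(Q))
save("top5",vis[90:260,130:480],2.2)
```

```text
square can [606.9 330.2  60.   56.3  61.6] tray [607.6 332.  110.7 107.3  61.3]
oblong can [ 606.7 -119.2   82.3   45.9  -27.7] tray [ 605.3 -119.   144.7   90.3  -27.8]
round can [497.4 124.3  65.1  62.4 -89.2] tray [495.5 125.2 114.5 113.8  72.6]
```

View pics/top5.png

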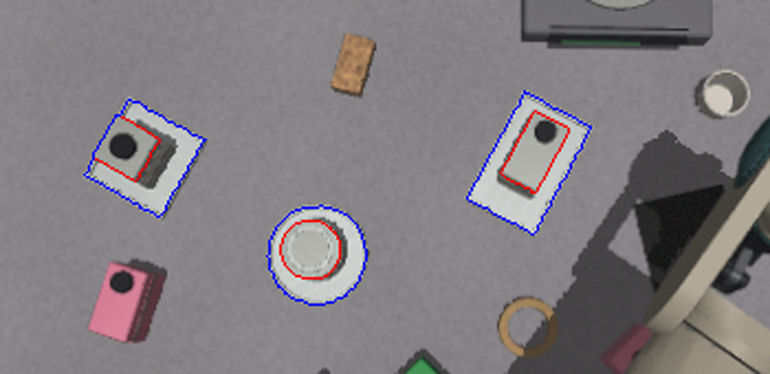

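All three containers stand within about 2 mm of their tray centres and lined up, and the bystanders look unmoved.

```bash
python3 -c "
from cell import robot
print(robot.job_done())"
```

```text
the job is handed in; nothing more can be done
None
```

All three containers are in their own trays and the job is handed in, at about 36 s of the 128 s allowed; no verdict is reported. I parked the square can on the mat, moved the oblong can to the oblong tray and the tin to the round tray, then put the square can in the square tray.

- **Position:** the last top view puts each container within about 2 mm of its tray's centre, and both cans within 1° of their trays' sides. The wrist camera agreed to about 2 mm.
- **Setting down:** on the mat and in the oblong and square trays, the carried load came off before I opened the jaws. The tin still showed most of its load, so I lowered it another 0.5 mm. It measured upright and in place afterwards.
- **Bystanders:** the tape roll, sanding block and mixing cup look unmoved in the last picture; I did not re-measure them.
- **Disagreement:** the top and wrist cameras differed by up to about 4 mm in x. I allowed for this by shifting the tray targets about 2 mm.

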